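Prop up the pharmacy's customer display

TASK

Take the customer display off its charging dock and stand it on the blue mat. While it is still in the dock, gently push its orange prop leg out until it meets its stop; then lift the display out and set it down softly with its lower edge along the white line, square to the mat, screen facing away from you and the leg standing on the mat. Let go and disturb nothing else.

Things in the scene. Friction and masses are not known exactly. Their poses are not given: they have to be found in the camera images.
- display: Loose white display, panel 150 wide x 165 tall x 14 mm, 0.3 to 0.6 kg, leaning 25 deg (slumped about 4 deg further in the dock). Origin: middle of its back face's lower edge, its lowest line. z up when it stands as meant, y along that edge, x level, out of the screen's side. Panel rises along (-0.423, 0, 0.906), top towards -x (robot); screen normal (0.906, 0, 0.423).
- top_edge (a point): Middle of the display's top edge, mid-thickness. The panel's upper 45 mm are free on both faces for gripping, at the panel's lean.
- leg: Orange prop leg on the display's back. Origin on the hinge (along y), 56 mm behind and 101 mm above the display's origin. Axes equal the display's when folded; opening turns it about +y: the foot swings to -x. Starts 3 to 14 deg open, stop at about 45; a stiff hinge (0.1 N m) holds it anywhere. Plate 40 mm wide; foot 50 mm wide, 12 mm thick, 101 mm from the hinge.
- bar (a point): Middle of the leg's cross bar, a rod 10 mm thick, 230 mm long along y, 60 mm from the hinge. It sticks out 40 mm past each side of the panel: push it there from the screen's side towards the display's -x. In the dock it is about 66 mm above the counter and travels up to 46 mm, almost level.
- dock: Grey fixed dock, base 120 x 150 x 8 mm, origin on the counter, axes as the docked display's, whose origin is 20 mm above. Two black shoes 100 mm apart (30 mm wide, 58 mm high) hold the panel's lower edge between a back lip (38 mm) and front lip (12 mm), 1 to 1.5 mm play each, at 25 deg. The panel slumps on the back lip and can jam: ease it to 25 deg, then draw it out along the slots.
- mat: Blue fixed mat, 170 (x) x 240 (y) x 3 mm, origin under its middle, on the counter. x points away from the robot, the way the screen must face.
- mat_line (a point): Middle of the white line on top of the mat (45 mm from its middle towards +x), which runs along the mat's y. The display's origin belongs here, 3 mm above the counter.
- jar: White jar, 48 mm across, 70 mm high, origin under its middle, in front of the dock (+x). Leave alone.
- vial: Amber jar, 36 mm across, 65 mm high, origin under its middle, beyond the mat (+x). Leave alone.
- mortar: White bowl, 124 mm across, 75 mm high. Leave alone.
- pestle: White pestle, standing, 34 mm across, 135 mm high. Leave alone.
- carton: White carton 60 x 110 x 50 mm. Leave alone.
- basket: White open basket 160 x 220 x 50 mm. Leave alone.
Things that resemble listed ones, but are neither listed nor needed, are in the scene too. Leave any pink or turquoise look-alike of the dock alone.

How it is judged (in metres and radians):
On the way:
1. the leg is out at its stop while the display is still in the dock (angle between the z axis of leg and the z axis of display, either way round above 0.735 rad and distance between display and dock below 0.032 m and angle between display's own z axis and vertical below 0.15 rad), for 0.3 s.
At the end, for the whole second after the job is handed in: Display at rest, released, on its lower edge and opened leg (42 degrees or more): lower back edge within 18 mm of the white line and 20 mm sideways of its middle, within 8 degrees of square to the mat and 4.5 degrees of its lean, screen towards the mat's +x (x of display in the frame of mat_line between -0.018 and 0.018 m and y of display in the frame of mat_line between -0.02 and 0.02 m and z of display in the frame of mat_line between -0.006 and 0.006 m and angle between the x axis of display and the x axis of mat, either way round below 0.14 rad and x of leg in the frame of mat below 0.02 m and angle between display's own z axis and vertical below 0.08 rad and angle between the z axis of leg and the z axis of display, either way round above 0.735 rad and linear speed of display below 0.02 m/s and angular speed of display below 0.1 rad/s); the robot touches nothing.
It fails at once if the leg is shoved with more than 30 N (contact force between the fingers and leg above 30 N).
It fails at once if the display is dropped or banged on the mat (over 50 N) (contact force between display and mat above 50 N).
It fails at once if the display is tipped over (more than 35 degrees from its standing attitude) (angle between display's own z axis and vertical above 0.61 rad).
It fails at once if a bystander is moved by more than 25 mm (distance of any of jar, vial, mortar, pestle, carton, basket from where it was at the start of the episode above 0.025 m).
It also fails if it takes over 64 s, if anything falls off the work surface, if the arm or the gripper's body presses on something with over 40 N, if the wrist force passes 120 N, or if a joint passes its speed limit or range.

ROBOT

A 6-joint arm with a two-finger parallel gripper is mounted at the origin on the work surface. World frame = base frame: x ahead of the robot, y to its left, z up, the work surface at z = 0. Lengths are in mm, angles in rad, forces in N, time in s.
With the tool pointing down it reaches from about 325 to 875 mm from the base axis. Payload 4.4 kg.
Tool frame: the origin (TCP) lies on the centre line of the jaws, within the pads' length; the fingertips stand ctrl.tcp_to_tips ahead of it and the grasp point (between the pads) is the TCP (ctrl.tcp_to_tips is the distance from the TCP to the fingertips, in mm); z points along the fingers, y is the line along which they close (so a half turn about z gives the same grasp; the last joint's range is limited). The gripper opens to 85 mm and grips with 20 to 120 N. Pads are 22 mm wide; open, the fingers measure 114 mm over their backs; the gripper's body (76 mm by 85 mm) begins 54 mm behind the grasp point. The pads swing forward as they close: fully open they stand 13 mm farther back than shut.
Start: joints at [0.995, 0.207, 1.542, -0, 1.393, -0.15], TCP at [237.513, 523.655, 250.282] pointing down, gripper open.
Joint ranges: [-2.73, 2.73], [-0.86, 2.22], [0.23, 2.46], [-1.11, 4.25], [0.08, 2.63], [-2.82, 2.82]. Speed limits (rad/s): [2.79, 2.79, 3.14, 3.14, 3.14, 3.14].

INTERFACE

Orientations are given as a unit quaternion [w, x, y, z].
In Python, from workcell import read_state, imaging, job, ctrl gives the robot as it stands.
- The arm moves only by the tool arm_command, never from a script. Its arguments are lists of equal length, an entry for each row: "hand": the finger opening in mm, from 0 to 85.4; "travel": the shift along the world's x, y, z in mm, a list of three; "rotation": the turn, a rotation vector about the world's x, y, z in degrees, a list of three. In form: {"hand": [hand, ...], "travel": [[x, y, z], ...], "rotation": [[rx, ry, rz], ...]}. A call has 1 to 12 rows; each row is the pose to reach, as a shift and turn from the pose commanded when the call began; what a row does not reach only later rows make up. A row lasts 1/8 s, in which the tool goes at most 62.5 mm and 10.7 degrees, less where a joint would pass 70% of its speed; a pose out of reach is approached as far as the arm can. A call with a gripper value outside its range is refused whole. The fingers move at their own pace and stop on an object; "force" is the grip in N (left out, the last holds). Time passes only in rows, so rows that repeat a pose let the fingers close. It gives the time, the measured TCP pose, the force, the opening and the grip force at its end, in the units of the state.
- read_state(): the state, without advancing time (a new reading comes with each control period).
- imaging.snapshot(name): name is "scene" or "top" or "wrist"; returns a dict with "color" (480x640x3 uint8, red, green, blue), "z_map" (480x640 float32, mm along the optical axis (not along the pixel's ray), 0 where there is no reading), "fx", "fy", "cx", "cy" (pixels), "D" ([k1, k2, p1, p2, k3] as OpenCV has them; the pictures are not rectified), "xyz" and "orientation" of the camera in the world. Camera axes: x right, y down, z forward; pixel columns grow to the right and rows downward; lengths in mm; the calibration is good to about 2 mm. A picture is of the moment at which its call begins.
- job.job_done(): hands the job in; it is judged then, once.
The state is a dict: "t": time; "joint_positions": joint angles; "joint_velocities": joint speeds; "effort": joint torques, N m; "tcp_pos": TCP position; "ee_rot": TCP orientation; "force": force on the tool from outside, world axes, zero at the start; "wrist_torque": the same for the moment, N m; "finger_gap": finger opening in mm; "finger_force": force on a finger pad.
Only numpy, scipy, OpenCV 4.12 (cv2) and the standard library are available. Lean on these libraries where they do the work, as an engineer would, in place of code of your own. Each camera call takes 0.05 s, during which the arm holds its last target. There are 200 camera calls.

## Working session

There is one attempt and no reset: what is moved stays moved. The work goes in short steps, Python scripts to look and compute and a tool call to move; the robot and the scene stay as the last step left them, time stands still between calls to the robot, and variables do not carry over. Pictures are saved under pics/ and viewed, at most 10 in all, crops included, and the job is handed in when it is done.

Besides the shell and the picture viewer there is one more tool, called after ">>>" as name(argument=value, ...), one argument or row to a line, values as JSON. arm_command: Moves the arm, as the interface text tells. Its arguments: {"type":"object","properties":{"hand":{"type":"array","items":{"type":"number"}},"travel":{"type":"array","items":{"type":"array","items":{"type":"number"}}},"rotation":{"type":"array","items":{"type":"array","items":{"type":"number"}}},"force":{"type":"number"}},"required":["hand","travel","rotation"]}

```bash
mkdir -p pics; ls
cat > h.py <<'E'
import numpy as np, cv2
from scipy.spatial.transform import Rotation as R
from workcell import read_state, imaging, job, ctrl
def snap(n):
    s=imaging.snapshot(n); np.savez('last_%s.npz'%n,**{k:np.array(v) for k,v in s.items()}); return s
def load(n): return dict(np.load('last_%s.npz'%n))
def cam(s):
    K=np.array([[s['fx'],0,s['cx']],[0,s['fy'],s['cy']],[0,0,1]],float)
    q=np.array(s['orientation'],float); return K,np.array(s['D'],float),R.from_quat(q[[1,2,3,0]]).as_matrix(),np.array(s['xyz'],float)
def rays(s,uv):
    K,D,Rm,t=cam(s)
    p=cv2.undistortPoints(np.array(uv,float).reshape(-1,1,2),K,D)[:,0]
    return np.c_[p,np.ones(len(p))]@Rm.T,t
def plane(s,uv,z):
    d,t=rays(s,uv); return t+d*((z-t[2])/d[:,2])[:,None]
def pts(s,uv):
    uv=np.array(uv).reshape(-1,2); d,t=rays(s,uv); z=s['z_map'][uv[:,1].astype(int),uv[:,0].astype(int)]
    return t+d*z[:,None]
def cloud(s,mask=None):
    m=s['z_map']>0
    if mask is not None: m&=mask
    v,u=np.nonzero(m); uv=np.c_[u,v]; return uv,pts(s,uv)
def proj(s,P):
    K,D,Rm,t=cam(s); P=(np.atleast_2d(P)-t)@Rm
    return cv2.projectPoints(P,np.zeros(3),np.zeros(3),K,D)[0][:,0]
def save(s,name,crop=None,sc=1):
    im=s['color'][...,::-1]
    if crop: u0,v0,u1,v1=crop; im=im[v0:v1,u0:u1]
    if sc!=1: im=cv2.resize(im,None,fx=sc,fy=sc)
    cv2.imwrite('pics/'+name,im)
E
python3 - <<'E'
from h import *
for n in ['scene','top']:
    s=snap(n); save(s,n+'1.png'); print(n,s['xyz'],s['orientation'],s['fx'])
print(ctrl.tcp_to_tips, read_state())
E
```

```text
pics
scene [1570.2861635   214.13205369  951.67793728] [-0.27244757  0.56174406  0.7033326  -0.33991055] 517.9926509236838
top [ 318.2306654   -32.8511586  1695.88917488] [ 0.05363878 -0.69781429  0.71299534 -0.04261159] 513.9019516222343
19.0 {'t': 0.1, 'joint_positions': array([ 9.94472590e-01,  2.07363012e-01,  1.54282100e+00,  5.56247820e-06,
        1.39350270e+00, -1.50486012e-01]), 'joint_velocities': array([ 0.00128835, -0.00213515, -0.00377944,  0.00041797,  0.00142782,
        0.001419  ]), 'effort': array([-6.42799587e-04, -3.84093583e+01, -2.92549878e+01, -2.15395485e-04,
        4.86493213e-03, -2.87060368e-05]), 'tcp_pos': array([237.16760158, 523.09837816, 249.22110946]), 'ee_rot': array([-3.74733260e-04,  2.11314112e-01,  9.77417643e-01, -9.77674595e-04]), 'force': array([ 0.73094445, -0.20625029, -0.14253444]), 'wrist_torque': array([ 0.01464377, -0.0757977 , -0.01651954]), 'finger_force': 0.0, 'finger_gap': 84.94209916453198}
```

View pics/scene1.png

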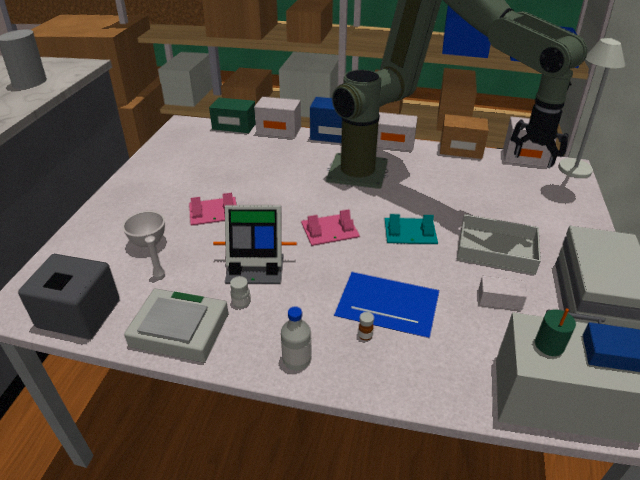

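View pics/top1.png

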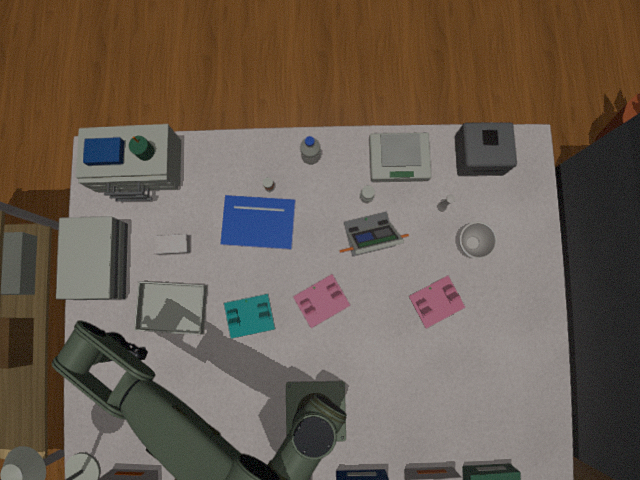

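The scene view shows the display in its grey dock at (253,240), with orange bar ends at (219,243) and (290,243). In the top view it is at (372,235), with bar ends at (343,250) and (405,236). Possible mix-ups are the pink docks at scene (213,210) and (330,228), the turquoise dock at (410,230), the grey scale at (178,322) and the till at (600,275). None of these holds a panel with an orange bar. The mat is at top (258,222), with its line at (259,209).

```bash
cat > m.py <<'E'
from h import *
S=load('scene');T=load('top')
def hsv(s): return cv2.cvtColor(s['color'],cv2.COLOR_RGB2HSV)
def box(m,u0,v0,u1,v1):
    o=np.zeros_like(m); o[v0:v1,u0:u1]=m[v0:v1,u0:u1]; return o
for nm,s,b in (('top',T,(200,180,310,260)),('scene',S,(320,260,450,340))):
    h=hsv(s); blue=box((h[...,0]>105)&(h[...,0]<130)&(h[...,1]>150)&(h[...,2]>60),*b)
    c=max(cv2.findContours(blue.astype(np.uint8),0,2)[0],key=cv2.contourArea)
    P=plane(s,c[:,0],3)[:,:2]; r=cv2.minAreaRect(P.astype(np.float32)); print(nm,'mat',r)
    hull=cv2.fillPoly(np.zeros(blue.shape,np.uint8),[cv2.convexHull(c)],1)
    hull=cv2.erode(hull,np.ones((5,5)))
    w=(hull>0)&(h[...,1]<110)&(h[...,2]>120)
    v,u=np.nonzero(w); P=plane(s,np.c_[u,v],3)[:,:2]; r=cv2.minAreaRect(P.astype(np.float32)); print('line',r,len(P))
    h0=h; o=(h[...,0]>3)&(h[...,0]<20)&(h[...,1]>150)&(h[...,2]>90)
    o=box(o,*((330,220,420,265) if nm=='top' else (205,225,310,260)))
    n,l,st,ce=cv2.connectedComponentsWithStats(o.astype(np.uint8))
    for i in range(1,n):
        if st[i,4]<4: continue
        v,u=np.nonzero(l==i); P=plane(s,np.c_[u,v],68)
        a=P[np.argmin(P[:,1])];z=P[np.argmax(P[:,1])]
        print('orange',st[i],ce[i].round(1),'ends',a.round(0),z.round(0),'depthmed',np.median(pts(s,np.c_[u,v]),0).round(0))
# panel plane from scene cloud
uv,P=cloud(S,box(np.ones((480,640),bool),215,200,295,285))
k=(P[:,2]>70)&(P[:,2]<200); Q=P[k]
for it in range(4):
    c=Q.mean(0); n=np.linalg.svd(Q-c)[2][2]; Q=P[k][np.abs((P[k]-c)@n)<5]
n*=np.sign(n[0]); print('panel n',n,'tilt from vert',np.degrees(np.arcsin(n[2])),'yaw',np.degrees(np.arctan2(n[1],n[0])),len(Q),c)
y=np.cross([0,0,1],n);y/=np.linalg.norm(y);u=np.cross(n,y)
a=(Q-c)@y;b=(Q-c)@u
print('y range',np.percentile(a,[.5,99.5]),'u range',np.percentile(b,[.5,99.5]))
top=c+y*np.mean(np.percentile(a,[.5,99.5]))+u*np.percentile(b,99.7); print('top edge front mid',top,'y',y,'u',u)
save(S,'c1.png',(190,180,320,310),4.5)
E
python3 m.py
```

```text
top mat ((625.2946166992188, 183.53216552734375), (235.27650451660156, 165.04281616210938), 84.83203887939453)
line ((670.5711669921875, 178.20147705078125), (170.21202087402344, 9.481762886047363), 84.80924224853516) 139
orange [401 234   7   3  12] [404.2 235.2] ends [ 561. -305.   68.] [ 555. -285.   68.] depthmed [ 558. -295.   63.]
orange [340 247  13   5  26] [346.2 249.3] ends [ 520. -127.   68.] [511. -88.  68.] depthmed [ 517. -108.   64.]
scene mat ((624.1475219726562, 180.68199157714844), (237.92913818359375, 169.2239227294922), 85.02798461914062)
line ((682.5424194335938, 174.84512329101562), (168.31802368164062, 38.812931060791016), 84.78666687011719) 256
orange [213 242  13   3  37] [219.  242.9] ends [ 566. -308.   68.] [ 563. -275.   68.] depthmed [ 558. -294.   61.]
orange [282 242  15   3  43] [288.7 243. ] ends [ 524. -125.   68.] [520. -86.  68.] depthmed [ 517. -108.   61.]
panel n [0.8262126  0.18451736 0.53228383] tilt from vert 32.1598944393479 yaw 12.589230997644592 2098 [ 540.6772721  -197.28371323  123.17192121]
y range [-75.20066167  74.00834931] u range [-60.97819848  52.69485905]
top edge front mid [ 513.40940112 -203.98426576  167.81995575] y [-0.21795981  0.97595775  0.        ] u [-0.51948653 -0.11601648  0.84656596]
```

View pics/c1.png

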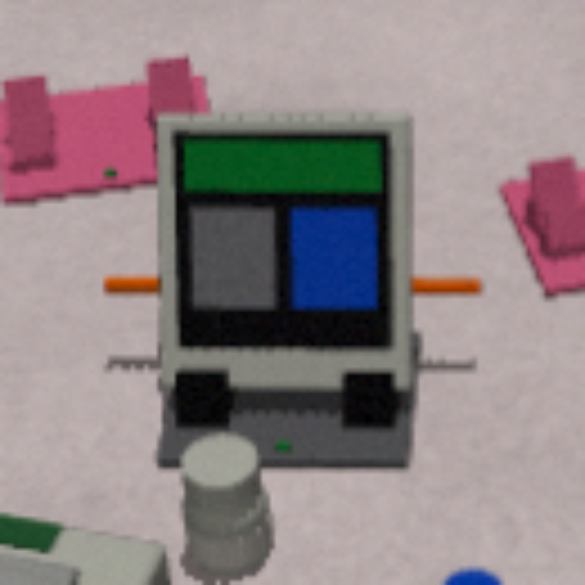

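The crop confirms the choice: a white panel in the grey dock, with orange bar stubs on both sides (crop (130,285) and (447,285)) and the jar in front at crop (222,480). Next I compute the push pose.

```bash
cat > geo.py <<'E'
from h import *
yaw=12.5
def ax(yaw): c,s=np.cos(np.radians(yaw)),np.sin(np.radians(yaw)); return np.array([c,s,0]),np.array([-s,c,0])
def frame(z,y): z=z/np.linalg.norm(z); y=y-z*(y@z); y/=np.linalg.norm(y); return R.from_matrix(np.c_[np.cross(y,z),y,z])
def go(pos,Rt,st=None):
    st=st or read_state(); q=np.array(st['ee_rot']); R0=R.from_quat(q[[1,2,3,0]])
    best=min((( Rt*R.from_rotvec([0,0,a]))*R0.inv() for a in (0,np.pi)),key=lambda r:r.magnitude())
    print('travel',(np.array(pos)-st['tcp_pos']).round(1),'rotvec deg',np.degrees(best.as_rotvec()).round(1))
E
python3 - <<'E'
from geo import *
X,Y=ax(yaw); Z=np.array([0,0,1.]); a=np.radians(40)
go(513*X-204*Y+220*Z, frame(-np.sin(a)*Y-np.cos(a)*Z, X))
E
```

```text
travel [ 307.8 -611.2  -29.2] rotvec deg [-32.1 -26.2 -50.8]
```

>>> arm_command(
  hand=[0, 0, 0, 0, 0, 0, 0, 0, 0, 0, 0, 0],
  travel=[
    [27, -53, 10],
    [54, -106, 20],
    [81, -159, 20],
    [108, -212, 20],
    [135, -265, 20],
    [162, -318, 20],
    [189, -371, 20],
    [216, -424, 20],
    [243, -477, 10],
    [270, -535, 0],
    [308, -600, -10],
    [308, -611, -29],
  ],
  rotation=[
    [-2.9, -2.4, -4.6],
    [-5.8, -4.8, -9.2],
    [-8.8, -7.1, -13.9],
    [-11.7, -9.5, -18.5],
    [-14.6, -11.9, -23.1],
    [-17.5, -14.3, -27.7],
    [-20.4, -16.7, -32.3],
    [-23.3, -19, -36.9],
    [-26.3, -21.4, -41.6],
    [-29.2, -23.8, -46.2],
    [-32.1, -26.2, -50.8],
    [-32.1, -26.2, -50.8],
  ],
)

```text
t: 1.6
tcp_pos: [546.9, -89.6, 220.9]
ee_rot: [0.268, 0.589, 0.732, -0.213]
force: [-0.2, 0.2, 0.2]
finger_gap: -0.3
finger_force: 0.0
```

>>> arm_command(
  hand=[0, 0, 0, 0],
  travel=[
    [0, 0, 0],
    [0, 0, 0],
    [0, 0, 0],
    [0, 0, 0],
  ],
  rotation=[
    [0, 0, 0],
    [0, 0, 0],
    [0, 0, 0],
    [0, 0, 0],
  ],
)

```text
t: 2.1
tcp_pos: [545.9, -86.3, 222.2]
ee_rot: [0.268, 0.587, 0.733, -0.213]
force: [-0.5, 0.2, 0.6]
finger_gap: 0.1
finger_force: 0.0
```

Run:
```python
from geo import *
X,Y=ax(yaw); Z=np.array([0,0,1.]); a=np.radians(40)
st=read_state(); print(st['tcp_pos'],st['joint_positions'],st['force'])
go(513*X-204*Y+65*Z, frame(-np.sin(a)*Y-np.cos(a)*Z, X))
s=snap('wrist'); save(s,'w1.png')
```

```text
[545.87525224 -86.33628397 222.21405248] [ 0.02711157  0.18083181  1.78863991 -0.76534875  1.14401512  0.12692827] [-0.4772057   0.23443633  0.62007646]
travel [  -0.9   -1.8 -157.2] rotvec deg [-0.   0.2 -0.2]
```

View pics/w1.png

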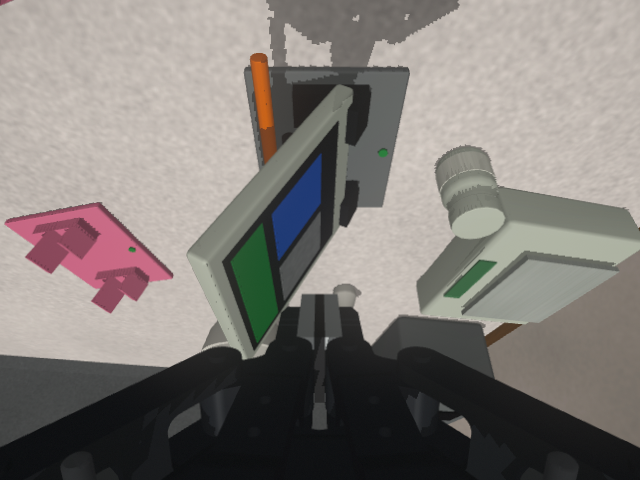

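The wrist view shows the fingertips at (320,300), the left bar stub from (259,58) to (270,160), and the dock base corner at (408,70). Next I measure the stub here from depth.

Run:
```python
from geo import *
X,Y=ax(yaw)
s=load('wrist'); h=cv2.cvtColor(s['color'],cv2.COLOR_RGB2HSV)
m=(h[...,0]<20)&(h[...,1]>150)&(h[...,2]>90); m[200:]=0
uv,P=cloud(s,cv2.erode(m.astype(np.uint8),np.ones((3,3)))>0)
for lo,hi in((50,75),(75,100),(100,125),(125,170)):
    k=(uv[:,1]>=lo)&(uv[:,1]<hi)
    if k.sum(): q=np.median(P[k],0); print(q.round(1),'x',(q@X).round(1),'lat',(q@Y).round(1),k.sum())
print('end lat',(P@Y).max(), 'topz',np.percentile(P[:,2],95))
c=pts(s,[(405,72),(252,72),(380,203)]); print('dock corners',c.round(1),(c@X).round(1),(c@Y).round(1))
```

```text
[512.1 -89.   62.5] x 480.7 lat -197.8 278
[ 515.2 -103.1   62.8] x 480.7 lat -212.1 344
[ 519.  -119.8   62.8] x 480.7 lat -229.2 327
[ 523.6 -140.8   63.1] x 480.7 lat -250.8 344
end lat -194.85336418404466 topz 64.12519902813487
dock corners [[ 614.3 -106.5    6.5]
 [ 508.7  -96.2   60.2]
 [ 644.4 -244.2    8.7]] [576.7 475.9 576.3] [-236.9 -204.  -377.9]
```

>>> arm_command(
  hand=[0, 0, 0, 0, 0, 0, 0, 0],
  travel=[
    [0, -1, -30],
    [0, -1, -65],
    [0, -2, -95],
    [0, -2, -120],
    [0, -2, -140],
    [0, -2, -152],
    [-1, -2, -157],
    [-1, -2, -157],
  ],
  rotation=[
    [0, 0, 0],
    [0, 0, 0],
    [0, 0, 0],
    [0, 0, 0],
    [0, 0, 0],
    [0, 0, 0],
    [0, 0, 0],
    [0, 0, 0],
  ],
)

```text
t: 3.15
tcp_pos: [544.7, -89.2, 64.5]
ee_rot: [0.268, 0.588, 0.733, -0.213]
force: [-0.6, -0.3, -0.2]
finger_gap: -0.0
finger_force: 0.0
```

>>> arm_command(
  hand=[0, 0, 0, 0, 0, 0, 0, 0, 0, 0],
  travel=[
    [-3.9, -0.9, 0],
    [-7.8, -1.7, 0],
    [-11.7, -2.6, 0],
    [-15.6, -3.5, 0],
    [-19.5, -4.3, 0],
    [-23.4, -5.2, 0],
    [-27.3, -6, 0],
    [-31.2, -6.9, 0],
    [-35.1, -7.8, 0],
    [-39, -8.6, 0],
  ],
  rotation=[
    [0, 0, 0],
    [0, 0, 0],
    [0, 0, 0],
    [0, 0, 0],
    [0, 0, 0],
    [0, 0, 0],
    [0, 0, 0],
    [0, 0, 0],
    [0, 0, 0],
    [0, 0, 0],
  ],
)

```text
t: 4.4
tcp_pos: [505.3, -98.0, 64.4]
ee_rot: [0.268, 0.588, 0.733, -0.213]
force: [2.3, 0.4, -1.1]
finger_gap: -0.2
finger_force: 0.9
```

```bash
cat > w.py <<'E'
from geo import *
import sys
X,Y=ax(yaw)
st=read_state(); print('tcp',st['tcp_pos'],'x',st['tcp_pos']@X,'F.X',st['force']@X,st['force'])
s=snap('wrist'); h=cv2.cvtColor(s['color'],cv2.COLOR_RGB2HSV)
m=(h[...,0]<20)&(h[...,1]>150)&(h[...,2]>90)
uv,P=cloud(s,cv2.erode(m.astype(np.uint8),np.ones((3,3)))>0)
k=(P[:,2]>30)&(P[:,2]<90)&(np.abs(P@Y+310)<125); P=P[k]; print(len(P), 'x',np.percentile(P@X,[5,50,95]),'z',np.median(P[:,2]),'lat',np.percentile(P@Y,[2,98]))
if len(sys.argv)>1: save(s,sys.argv[1])
E
python3 w.py w2.png
```

```text
tcp [505.32382868 -98.0046344   64.37875013] x 472.13355101006687 F.X 2.302264012924915 [ 2.27221918  0.38766242 -1.06617391]
945 x [450.26904589 453.54311289 457.21409792] z 60.79265476742717 lat [-217.73425049 -194.46972221]
```

View pics/w2.png

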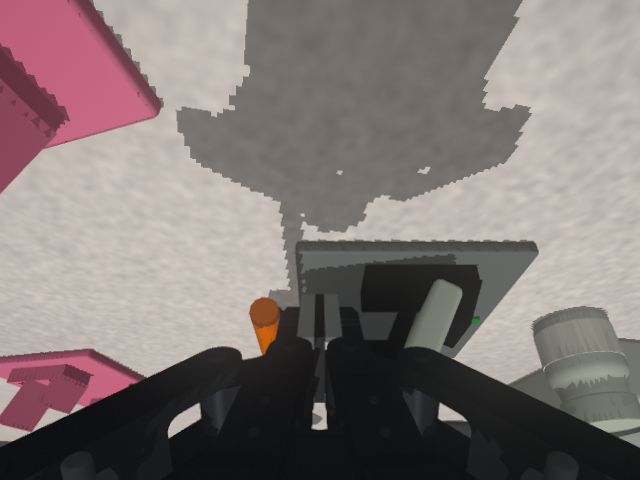

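The bar end at (265,310) is moving with the fingers: 27 mm so far at 2.3 N. I continue in small steps and watch the force.

>>> arm_command(
  hand=[0, 0, 0, 0],
  travel=[
    [-1.5, -0.3, 0],
    [-2.9, -0.6, 0],
    [-4.4, -1, 0],
    [-5, -1.1, 0],
  ],
  rotation=[
    [0, 0, 0],
    [0, 0, 0],
    [0, 0, 0],
    [0, 0, 0],
  ],
)

```text
t: 4.95
tcp_pos: [500.9, -99.0, 64.7]
ee_rot: [0.268, 0.588, 0.733, -0.213]
force: [2.6, 1.2, 1.0]
finger_gap: -0.2
finger_force: 1.1
```

>>> arm_command(
  hand=[0, 0, 0],
  travel=[
    [-1, -0.2, 0],
    [-2, -0.4, 0],
    [-3, -0.7, 0],
  ],
  rotation=[
    [0, 0, 0],
    [0, 0, 0],
    [0, 0, 0],
  ],
)

```text
t: 5.32
tcp_pos: [499.4, -99.4, 64.8]
ee_rot: [0.269, 0.587, 0.733, -0.212]
force: [7.1, 1.5, -0.1]
finger_gap: -0.3
finger_force: 3.5
```

>>> arm_command(
  hand=[0, 0, 0],
  travel=[
    [-1, -0.2, 0],
    [-2, -0.4, 0],
    [-3, -0.7, 0],
  ],
  rotation=[
    [0, 0, 0],
    [0, 0, 0],
    [0, 0, 0],
  ],
)

```text
t: 5.7
tcp_pos: [499.0, -99.4, 65.3]
ee_rot: [0.27, 0.587, 0.734, -0.209]
force: [13.1, 1.4, -1.6]
finger_gap: 0.1
finger_force: 5.8
```

The force rose to 13 N with the motion stalled, so this is the stop. I back off and rise.

>>> arm_command(
  hand=[0, 0, 0, 0, 0, 0, 0, 0, 0, 0, 0, 0],
  travel=[
    [0, 0, 0],
    [3, 0.7, 0],
    [8, 1.8, 0],
    [16, 3.5, 0],
    [25, 5.5, 0],
    [35, 8, 0],
    [40, 12, 10],
    [40, 12, 40],
    [40, 12, 80],
    [40, 12, 120],
    [40, 12, 156],
    [40, 12, 156],
  ],
  rotation=[
    [0, 0, 0],
    [0, 0, 0],
    [0, 0, 0],
    [0, 0, 0],
    [0, 0, 0],
    [0, 0, 0],
    [0, 0, 0],
    [0, 0, 0],
    [0, 0, 0],
    [0, 0, 0],
    [0, 0, 0],
    [0, 0, 0],
  ],
)

```text
t: 7.2
tcp_pos: [537.0, -88.2, 225.1]
ee_rot: [0.271, 0.588, 0.732, -0.211]
force: [-0.6, 0.9, 0.4]
finger_gap: -0.0
finger_force: 0.0
```

```bash
python3 w.py
cat > pan.py <<'E'
from geo import *
import sys
def panel(s,b,zmin=80):
    X,Y=ax(yaw); mask=np.zeros((480,640),bool); mask[b[1]:b[3],b[0]:b[2]]=1
    uv,P=cloud(s,mask); P=P[(P[:,2]>zmin)&(P[:,2]<185)&(np.abs(P@Y+310)<85)]
    Q=P
    for it in range(6):
        c=np.median(Q,0) if it==0 else Q.mean(0); n=np.linalg.svd(Q-c,full_matrices=False)[2][2]; Q=P[np.abs((P-c)@n)<(8 if it<2 else 4)]
    n*=np.sign(n[0]); y=np.cross([0,0,1],n);y/=np.linalg.norm(y);u=np.cross(n,y)
    a=(Q-c)@y;bb=(Q-c)@u; e=np.percentile(a,[.5,99.5])
    top=c+y*e.mean()+u*np.percentile(bb,99.7)
    print('lean',np.degrees(np.arcsin(n[2])).round(1),'yaw',np.degrees(np.arctan2(n[1],n[0])).round(1),'width',np.ptp(e),'top front',top.round(1),"x'",top@X,'lat',top@Y,len(Q))
    return n,top
if __name__=='__main__':
    s=snap('scene'); panel(s,(215,195,300,290)); s=load('wrist'); panel(s,(150,40,420,340))
E
python3 pan.py
```

```text
tcp [537.00409689 -88.17394329 225.0817608 ] x 505.19062135339465 F.X -0.3533794088725368 [-0.55774788  0.88314526  0.37517319]
1726 x [445.06552907 448.90770643 451.98256433] z 63.31059644412768 lat [-291.41448299 -195.34504601]
lean 29.7 yaw 12.6 width 149.04462693245318 top front [ 515.4 -203.9  169.3] x' 459.05134269156355 lat -310.6238016895517 1837
lean 29.6 yaw 13.2 width 144.37742346283156 top front [ 515.  -200.6  171.1] x' 459.4095709487757 lat -307.3365050413041 12469
```

The lean is 29.6° and the leg angle works out to about 46°, so it is at its stop. Now the pre-grasp, 110 mm back along the panel.

Run:
```python
from geo import *
X,Y=ax(yaw); Z=np.array([0,0,1.]); a=np.radians(29.6); u=-np.sin(a)*X+np.cos(a)*Z
g=462*X-310*Y+150.8*Z
go(g+110*u, frame(-u,X)); print((-110*u).round(1), g)
```

```text
travel [ -69.3 -126.3   25.8] rotvec deg [ 44.3 -19.1  10.3]
[ 53.   11.8 -95.6] [ 518.14503561 -202.65666057  150.8       ]
```

>>> arm_command(
  hand=[20, 50, 50, 50, 50, 50, 50, 50, 50, 50],
  travel=[
    [0, 0, 40],
    [-10, -10, 70],
    [-30, -30, 80],
    [-50, -60, 80],
    [-69, -90, 80],
    [-69, -115, 70],
    [-69, -126, 50],
    [-69, -126, 26],
    [-69, -126, 26],
    [-69, -126, 26],
  ],
  rotation=[
    [0, 0, 0],
    [6.3, -2.7, 1.5],
    [12.6, -5.5, 2.9],
    [19, -8.2, 4.4],
    [25.3, -10.9, 5.9],
    [31.6, -13.6, 7.4],
    [38, -16.4, 8.8],
    [44.3, -19.1, 10.3],
    [44.3, -19.1, 10.3],
    [44.3, -19.1, 10.3],
  ],
)

```text
t: 8.55
tcp_pos: [465.4, -214.0, 245.8]
ee_rot: [0.159, 0.605, 0.754, 0.199]
force: [1.1, 0.4, 0.5]
finger_gap: 50.1
finger_force: 0.0
```

Run:
```python
from pan import *
X,Y=ax(yaw); Z=np.array([0,0,1.]); a=np.radians(29.6); u=-np.sin(a)*X+np.cos(a)*Z
go(462*X-310*Y+150.8*Z, frame(-u,X))
print(read_state()['force'],read_state()['joint_positions'])
s=snap('wrist'); save(s,'w3.png')
```

```text
travel [ 52.7  11.4 -95. ] rotvec deg [ 0.  -0.1 -0. ]
[1.09687309 0.44162061 0.51575869] [-0.86522912 -0.1258895   1.97957248  0.51385983  1.08830104 -1.28032376]
```

View pics/w3.png

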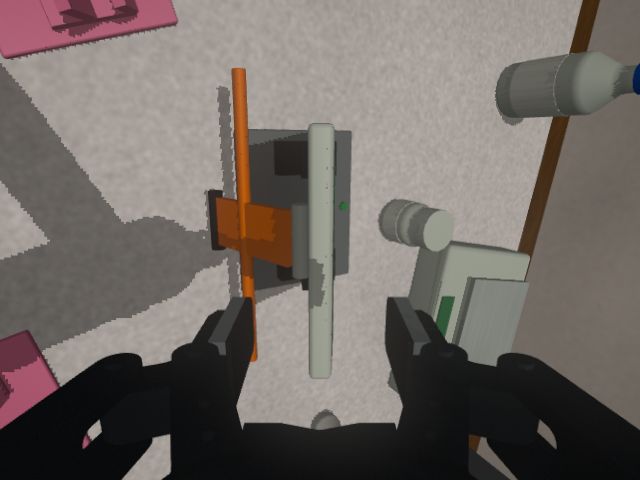

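The panel's top edge is edge-on and midway between the open jaws at x≈320, the leg is out at left, and the path is clear. Descend and grip.

>>> arm_command(
  hand=[50, 50, 50, 50, 50, 50, 14, 10, 8, 8, 8, 8],
  travel=[
    [11, 2.4, -20],
    [24, 5.2, -43],
    [36, 7.8, -65],
    [45, 9.7, -81],
    [50.5, 10.9, -91],
    [52.7, 11.4, -95],
    [52.7, 11.4, -95],
    [52.7, 11.4, -95],
    [52.7, 11.4, -95],
    [52.7, 11.4, -95],
    [52.7, 11.4, -95],
    [52.7, 11.4, -95],
  ],
  rotation=[
    [0, 0, 0],
    [0, 0, 0],
    [0, 0, 0],
    [0, 0, 0],
    [0, 0, 0],
    [0, 0, 0],
    [0, 0, 0],
    [0, 0, 0],
    [0, 0, 0],
    [0, 0, 0],
    [0, 0, 0],
    [0, 0, 0],
  ],
  force=45,
)

```text
t: 10.1
tcp_pos: [518.0, -203.5, 151.9]
ee_rot: [0.16, 0.605, 0.754, 0.199]
force: [-6.1, -0.9, 5.0]
finger_gap: 13.7
finger_force: 45.6
```

>>> arm_command(
  hand=[8, 8, 8, 8, 8, 8],
  travel=[
    [2.1, 0.5, 1.2],
    [4.2, 0.9, 2.3],
    [6.3, 1.4, 3.4],
    [8.3, 1.9, 4.4],
    [10.2, 2.3, 5.4],
    [10.2, 2.3, 5.4],
  ],
  rotation=[
    [-0.2, 0.9, 0],
    [-0.4, 1.8, 0],
    [-0.6, 2.6, 0],
    [-0.8, 3.5, 0],
    [-1, 4.4, 0],
    [-1, 4.4, 0],
  ],
)

```text
t: 10.85
tcp_pos: [528.1, -201.1, 156.6]
ee_rot: [0.136, 0.611, 0.762, 0.168]
force: [-6.4, -3.0, 2.4]
finger_gap: 13.7
finger_force: 45.5
```

Run:
```python
from pan import *
st=read_state(); print(st['force'],st['wrist_torque'],st['tcp_pos'])
s=snap('scene'); n,t=panel(s,(215,195,300,290),70)
```

```text
[-6.41792229 -3.01662609  2.37406828] [-0.45453424  1.17179099 -0.30134992] [ 528.13128883 -201.1302192   156.6324037 ]
lean 25.2 yaw 12.5 width 148.19281941845568 top front [ 526.5 -201.8  174.4] x' 470.38701219358023 lat -310.9415598858814 1979
```

The lean is now 25°. Draw along the slots.

>>> arm_command(
  hand=[8, 8, 8, 8, 8],
  travel=[
    [-0.8, -0.2, 1.8],
    [-1.7, -0.4, 3.6],
    [-2.5, -0.5, 5.4],
    [-3.3, -0.7, 7.2],
    [-4.1, -0.9, 9.1],
  ],
  rotation=[
    [0, 0, 0],
    [0, 0, 0],
    [0, 0, 0],
    [0, 0, 0],
    [0, 0, 0],
  ],
)

```text
t: 11.52
tcp_pos: [523.8, -201.3, 165.4]
ee_rot: [0.135, 0.611, 0.762, 0.169]
force: [-0.1, 0.1, -7.1]
finger_gap: 13.5
finger_force: 43.8
```

>>> arm_command(
  hand=[8, 8, 8, 8, 8, 8, 8, 8, 8, 8, 8, 8],
  travel=[
    [-1.7, -0.4, 3.6],
    [-3.7, -0.8, 8.2],
    [-6.2, -1.4, 13.6],
    [-9, -2, 20],
    [-12, -2.7, 26],
    [-15, -3.3, 33],
    [-18, -4, 40],
    [-22, -4.8, 48],
    [-27, -6, 60],
    [-32, -7, 75],
    [-35, -8, 85],
    [-35, -8, 90],
  ],
  rotation=[
    [0, 0, 0],
    [0, 0, 0],
    [0, 0, 0],
    [0, 0, 0],
    [0, 0, 0],
    [0, 0, 0],
    [0, 0, 0],
    [0, 0, 0],
    [0, 0, 0],
    [0, 0, 0],
    [0, 0, 0],
    [0, 0, 0],
  ],
)

```text
t: 13.02
tcp_pos: [489.5, -210.2, 257.2]
ee_rot: [0.137, 0.611, 0.761, 0.169]
force: [-0.3, -0.2, -6.2]
finger_gap: 13.5
finger_force: 44.1
```

Run:
```python
from geo import *
st=read_state(); print(st['tcp_pos'],st['force'],st['joint_positions'])
s=snap('scene'); save(s,'s2.png',(150,100,470,360),2.4)
# tool frame and panel
X,Y=ax(yaw); q=st['ee_rot']; Rt=R.from_quat(q[[1,2,3,0]]); z=Rt.apply([0,0,1]); print('tool lean',np.degrees(np.arctan2(z@X,-z[2])),'roll',np.degrees(np.arcsin(z@Y)))
mask=np.zeros((480,640),bool); mask[150:270,205:300]=1
uv,P=cloud(s,mask); P=P[(np.abs(P@Y+310)<85)&(P[:,2]>115)&(P[:,2]<275)]; p0=st['tcp_pos']; n0=Rt.apply([0,1,0]); n0*=np.sign(n0@X)
Q=P[np.abs((P-p0)@n0-7)<6]
for i in range(3): c=Q.mean(0); n=np.linalg.svd(Q-c,full_matrices=False)[2][2]; n*=np.sign(n[0]); Q=P[np.abs((P-c)@n)<4]
y=np.cross([0,0,1],n); y/=np.linalg.norm(y); u=np.cross(n,y); a=(Q-c)@y; b=(Q-p0)@u; e=np.percentile(a,[.5,99.5])
print('lean',np.degrees(np.arcsin(n[2])),'yaw',np.degrees(np.arctan2(n[1],n[0])),'width',np.ptp(e),'centre lat off',((c+y*e.mean()-p0)@y),'u range rel tcp',np.percentile(b,[.3,99.7]),'n off',(c-p0)@n,len(Q))
```

```text
[ 489.47331511 -210.17289171  257.15616895] [-0.31388672 -0.16905557 -6.24289321] [-0.77319441 -0.07777932  1.88888838  0.40636485  1.11175977 -1.13374142]
tool lean 25.14044945208065 roll -0.11908878740120483
lean 24.642538603357533 yaw 12.436461637891384 width 149.0617402744477 centre lat off -0.06940414286638973 u range rel tcp [-147.11286355   16.21291782] n off 6.562564755461135 2976
```

View pics/s2.png

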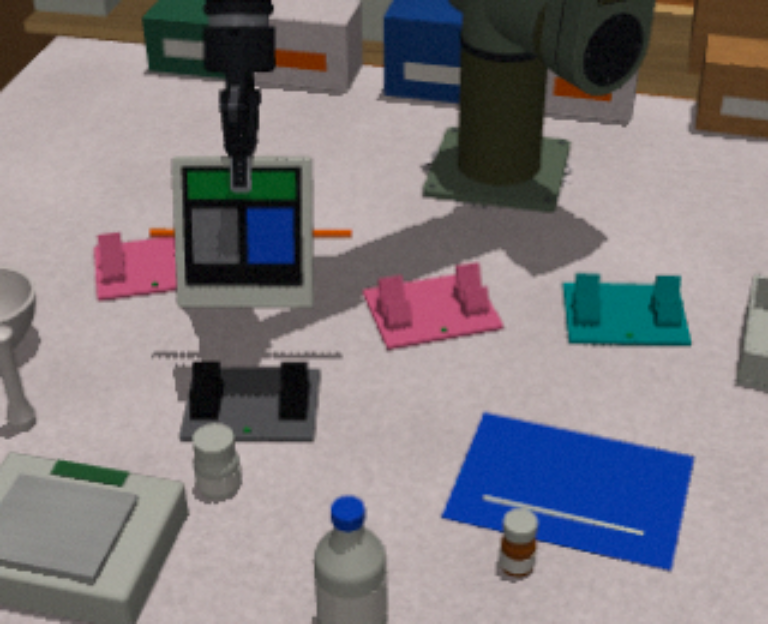

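The crop shows the display hanging level in the gripper at crop (243,235), clear of the dock at (250,400). The mat is at (570,490) with its line from (485,497) to (643,533), and the vial is at (518,545). Carry it over.

>>> arm_command(
  hand=[8, 8, 8, 8, 8, 8, 8, 8, 8, 8, 8, 8],
  travel=[
    [3, 10, 0],
    [12, 38, 3],
    [23, 72, 3],
    [36, 112, 3],
    [49, 152, 3],
    [62, 192, 3],
    [75, 232, 3],
    [88, 272, 3],
    [101, 312, 3],
    [112, 350, 3],
    [120, 380, 3],
    [124, 393, 3],
  ],
  rotation=[
    [0, 0, 0],
    [0, 0, -1],
    [0, 0, -2.5],
    [0, 0, -4.5],
    [0, 0, -6.5],
    [0, 0, -8.5],
    [0, 0, -10.5],
    [0, 0, -12.5],
    [0, 0, -14.5],
    [0, 0, -16.3],
    [0, 0, -17.3],
    [0, 0, -17.6],
  ],
)

```text
t: 14.58
tcp_pos: [612.1, 186.3, 257.0]
ee_rot: [0.158, 0.72, 0.66, 0.146]
force: [-0.2, -0.8, -5.2]
finger_gap: 13.6
finger_force: 44.2
```

>>> arm_command(
  hand=[8, 8, 8, 8, 8, 8, 8, 8],
  travel=[
    [0, 0, -5],
    [0, 0, -17],
    [0, 0, -32],
    [0, 0, -47],
    [0, 0, -62],
    [0, 0, -75],
    [0, 0, -80],
    [0, 0, -80],
  ],
  rotation=[
    [0, 0, 0],
    [0, 0, 0],
    [0, 0, 0],
    [0, 0, 0],
    [0, 0, 0],
    [0, 0, 0],
    [0, 0, 0],
    [0, 0, 0],
  ],
)

```text
t: 15.58
tcp_pos: [613.2, 183.4, 178.3]
ee_rot: [0.16, 0.72, 0.659, 0.146]
force: [-0.2, 0.8, -5.7]
finger_gap: 13.3
finger_force: 44.3
```

```bash
cat > chk.py <<'E'
from geo import *
import sys
X,Y=ax(-5.1); Z=np.array([0,0,1.]); L=np.array([669.5,178,3.])
st=read_state(); p0=st['tcp_pos']; print(p0.round(1),st['force'].round(1),st['t'])
q=st['ee_rot']; Rt=R.from_quat(q[[1,2,3,0]]); z=Rt.apply([0,0,1]); print('tool lean',np.degrees(np.arctan2(z@X,-z[2])),'roll',np.degrees(np.arcsin(z@Y)))
s=snap('scene')
if len(sys.argv)>1: save(s,sys.argv[1],(300,170,480,350),3.3)
uv,P=cloud(s); r=P-L; P=P[(np.abs(r@Y)<95)&(r@X<40)&(r@X>-110)&(P[:,2]>12)&(P[:,2]<225)]
n=.906*X+.423*Z; n0=(P-L)@n
Q=P[np.abs(n0-np.median(n0))<10]
for i in range(4): c=Q.mean(0); n=np.linalg.svd(Q-c,full_matrices=False)[2][2]; n*=np.sign(n[0]); Q=P[np.abs((P-c)@n)<4]
y=np.cross([0,0,1],n); y/=np.linalg.norm(y); u=np.cross(n,y); a=(Q-c)@y; e=np.percentile(a,[.5,99.5]); top=c+y*e.mean()+u*np.percentile((Q-c)@u,99.7)
o=top-165*u-14*n; d=o-L
print('lean',np.degrees(np.arcsin(n[2])).round(1),'yaw',np.degrees(np.arctan2(n[1],n[0])).round(1),'width',np.ptp(e).round(1),'origin rel line x,y,z',(d@X).round(1),(d@Y).round(1),d[2].round(1))
go(L+147.5*(-.423*X+.906*Z)+7*(.906*X+.423*Z), frame(.423*X-.906*Z,X))
E
python3 chk.py s3.png
```

```text
[613.2 183.4 178.3] [-0.2  0.8 -5.7] 15.575
tool lean 25.041971316741456 roll -0.031206321501913527
lean 24.4 yaw -5.3 width 146.6 origin rel line x,y,z -2.6 -0.2 38.2
travel [ -0.   -0.5 -39.5] rotvec deg [ 0.   0.1 -0. ]
```

View pics/s3.png

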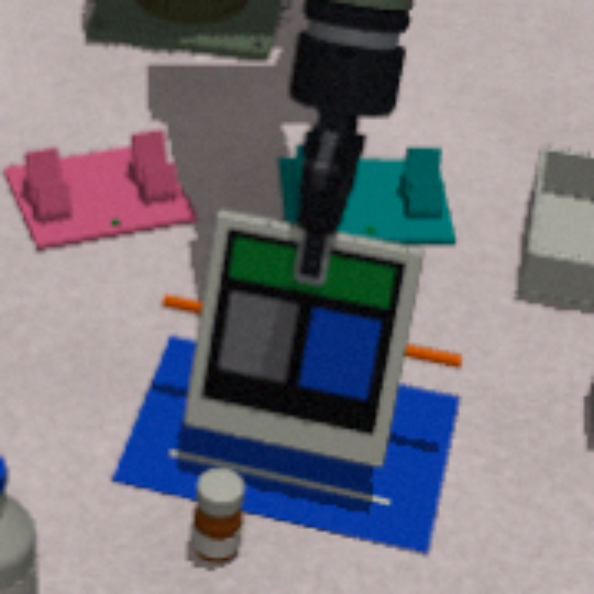

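The display is held just above the line, square to it, with the vial clear at (220,515). Lower it softly.

>>> arm_command(
  hand=[8, 8, 8, 8, 8, 8, 8, 8],
  travel=[
    [0, 0, -4],
    [0.5, 0, -10],
    [1, 0, -17],
    [1, 0, -23],
    [1, 0, -28],
    [1, 0, -32],
    [1, 0, -34],
    [1, 0, -34],
  ],
  rotation=[
    [0, 0, 0],
    [0, 0, 0],
    [0, 0, 0],
    [0, 0, 0],
    [0, 0, 0],
    [0, 0, 0],
    [0, 0, 0],
    [0, 0, 0],
  ],
)

```text
t: 16.62
tcp_pos: [614.3, 183.3, 144.6]
ee_rot: [0.16, 0.72, 0.659, 0.146]
force: [-0.5, -0.7, -6.5]
finger_gap: 13.5
finger_force: 44.2
```

>>> arm_command(
  hand=[8, 8, 8, 8],
  travel=[
    [0, 0, -0.8],
    [0, 0, -1.6],
    [0, 0, -2.4],
    [0, 0, -2.4],
  ],
  rotation=[
    [0, 0, 0],
    [0, 0, 0],
    [0, 0, 0],
    [0, 0, 0],
  ],
)

```text
t: 17.12
tcp_pos: [614.2, 183.3, 142.3]
ee_rot: [0.16, 0.72, 0.659, 0.146]
force: [0.1, 0.4, -5.2]
finger_gap: 13.6
finger_force: 44.2
```

>>> arm_command(
  hand=[8, 8, 8, 8],
  travel=[
    [0, 0, -0.5],
    [0, 0, -1],
    [0, 0, -1.5],
    [0, 0, -1.5],
  ],
  rotation=[
    [0, 0, 0],
    [0, 0, 0],
    [0, 0, 0],
    [0, 0, 0],
  ],
)

```text
t: 17.62
tcp_pos: [614.3, 183.3, 140.8]
ee_rot: [0.16, 0.72, 0.659, 0.146]
force: [0.5, 0.1, -6.2]
finger_gap: 13.7
finger_force: 44.2
```

>>> arm_command(
  hand=[8, 8, 8],
  travel=[
    [0, 0, -0.5],
    [0, 0, -1],
    [0, 0, -1],
  ],
  rotation=[
    [0, 0, 0],
    [0, 0, 0],
    [0, 0, 0],
  ],
)

```text
t: 18.0
tcp_pos: [614.3, 183.4, 139.8]
ee_rot: [0.16, 0.72, 0.659, 0.146]
force: [0.2, 0.2, -5.5]
finger_gap: 13.4
finger_force: 44.2
```

>>> arm_command(
  hand=[8, 8, 8],
  travel=[
    [0, 0, -0.5],
    [0, 0, -1],
    [0, 0, -1],
  ],
  rotation=[
    [0, 0, 0],
    [0, 0, 0],
    [0, 0, 0],
  ],
)

```text
t: 18.38
tcp_pos: [614.5, 183.5, 139.6]
ee_rot: [0.161, 0.72, 0.659, 0.147]
force: [-3.8, 0.2, 1.2]
finger_gap: 13.1
finger_force: 45.2
```

>>> arm_command(
  hand=[8, 8, 8],
  travel=[
    [0, 0, -0.5],
    [0, 0, -1],
    [0, 0, -1],
  ],
  rotation=[
    [0, 0, 0],
    [0, 0, 0],
    [0, 0, 0],
  ],
)

```text
t: 18.75
tcp_pos: [614.6, 183.5, 139.6]
ee_rot: [0.161, 0.72, 0.659, 0.147]
force: [-8.2, -0.3, 6.0]
finger_gap: 13.5
finger_force: 46.3
```

>>> arm_command(
  hand=[8, 8, 8],
  travel=[
    [0, 0, 0.6],
    [0, 0, 1.2],
    [0, 0, 1.2],
  ],
  rotation=[
    [0, 0, 0],
    [0, 0, 0],
    [0, 0, 0],
  ],
)

```text
t: 19.12
tcp_pos: [614.8, 183.5, 139.5]
ee_rot: [0.161, 0.72, 0.659, 0.147]
force: [-1.4, 0.3, -0.0]
finger_gap: 13.6
finger_force: 45.1
```

```bash
python3 chk.py
```

```text
[614.8 183.5 139.5] [-1.4  0.3 -0. ] 19.125
tool lean 25.149116064139882 roll 0.006064003132902297
lean 24.8 yaw -5.3 width 146.9 origin rel line x,y,z -1.1 0.2 1.5
travel [-1.1 -0.5  0.1] rotvec deg [ 0.   0.1 -0. ]
```

It is resting at the right place with nearly zero net force. Open gently and retreat along the panel.

>>> arm_command(
  hand=[14.5, 16, 18, 21, 25, 30, 36, 44, 50, 50],
  travel=[
    [0, 0, 0],
    [0, 0, 0],
    [0, 0, 0],
    [0, 0, 0],
    [0, 0, 0],
    [0, 0, 0],
    [0, 0, 0],
    [0, 0, 0],
    [0, 0, 0],
    [0, 0, 0],
  ],
  rotation=[
    [0, 0, 0],
    [0, 0, 0],
    [0, 0, 0],
    [0, 0, 0],
    [0, 0, 0],
    [0, 0, 0],
    [0, 0, 0],
    [0, 0, 0],
    [0, 0, 0],
    [0, 0, 0],
  ],
  force=20,
)

```text
t: 20.42
tcp_pos: [614.3, 183.4, 139.1]
ee_rot: [0.16, 0.72, 0.659, 0.146]
force: [-0.2, 0.6, 0.4]
finger_gap: 49.7
finger_force: 0.0
```

>>> arm_command(
  hand=[50, 50, 50, 50, 50, 50, 50, 50, 50, 50],
  travel=[
    [-2, 0, 4],
    [-6, 0.5, 13],
    [-12, 1, 26],
    [-19, 1.7, 41],
    [-27, 2.4, 58],
    [-36, 3, 77],
    [-46, 4, 98],
    [-58, 5, 125],
    [-68, 6, 145],
    [-68, 6, 145],
  ],
  rotation=[
    [0, 0, 0],
    [0, 0, 0],
    [0, 0, 0],
    [0, 0, 0],
    [0, 0, 0],
    [0, 0, 0],
    [0, 0, 0],
    [0, 0, 0],
    [0, 0, 0],
    [0, 0, 0],
  ],
)

```text
t: 21.68
tcp_pos: [546.9, 189.9, 287.8]
ee_rot: [0.162, 0.719, 0.659, 0.149]
force: [0.2, 0.3, -0.2]
finger_gap: 50.0
finger_force: 0.0
```

```bash
python3 chk.py s4.png
```

```text
[546.9 189.9 287.8] [ 0.2  0.3 -0.2] 21.675
tool lean 25.41423598953357 roll 0.10768983957984976
lean 24.9 yaw -5.3 width 146.6 origin rel line x,y,z -0.9 0.2 1.1
travel [  67.2   -6.6 -146.2] rotvec deg [-0.   0.2 -0.1]
```

View pics/s4.png

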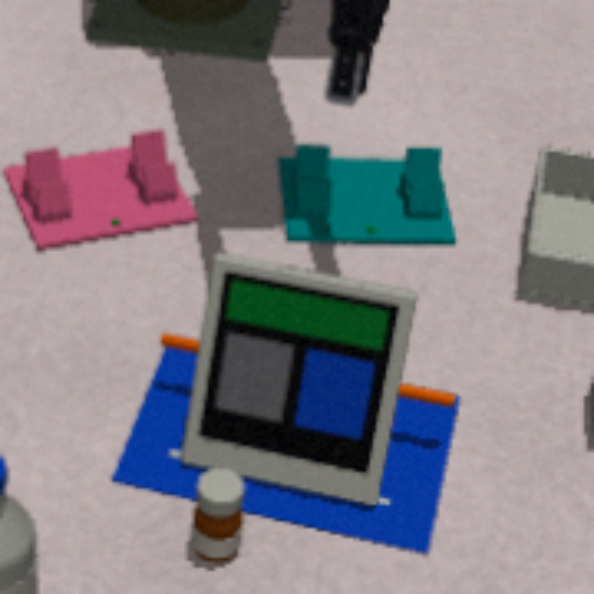

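The display stands alone on the line, with line ends showing at (175,455) and (385,500). The lean is 24.9° and it is square within 0.2°. The gripper is clear of it.

```bash
python3 -c "
from workcell import job; print(job.job_done())"
```

```text
the job is handed in; nothing more can be done
None
```

The display now stands released on the blue mat with its leg opened to the stop; by camera its lower edge is about 1 mm from the white line, square within 0.2° and leaning 24.9°, and the job is handed in (no verdict was returned).

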